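# Clamp a circuit board in the soldering fixture

## Task

Push the green circuit board along its rails until it is home against the end stop. Then swing the clamp strap over, pushing it with the back of a finger, until its rubber foot stands fully over the bare round copper pad on the board, and then push the red cam lever all the way down to clamp the board. Only push: lift nothing, and leave the jar, the bottle and the eraser beside the fixture where they stand.

Things in the scene. Friction and masses are not known exactly. Their poses are not given: they have to be found in the camera images.
- fixture: black tooling plate, 12 mm thick, fixed. Origin on the desk top under the centre of the homed board; x = the way the board slides home, y left, z up. Plate: x -85 to +65, y -55 to +45 mm, plus lug (x -18 to +42, y to 101) with the clamp post at x 12, y 80. Two guide rails along x: ledges 18 mm above the desk carry the board, lips (y +-36.6 to +-43.6, 22.5 mm high) guide it with 1.5 mm play
- board_stop (a point): middle of the near face of the aluminium end stop at the far end of the rails (46 mm wide, top 23.5 mm above the desk), where the board's far edge comes to rest
- circuit_board: green circuit board 90 x 70 x 3 mm (x, y, z), loose on the rails, about 0.16 kg, slides easily. Origin at the centre of its underside, 18 mm above the desk; x along the rails. It starts 8 to 22 mm short of the stop. Nothing on it stands higher than 32 mm above the desk; the path of the raised strap foot over it is clear
- block_face (a point): centre of the near face of the blue screw-terminal block on the board's near edge: 30 mm wide, 11 mm tall, flush with the board's edge, its top 32 mm above the desk. Push here along the fixture's x. Below it, the plate's top is 12 mm above the desk and free between the ledges (y -30 to +30 mm)
- board_edge (a point): middle of the board's far edge, on its top; it meets board_stop when the board is home
- copper_pad (a point): centre of the bare round copper pad on the board's top, 26 mm across, 21 mm above the desk
- strap (a joint): turn of the clamp strap about the vertical post, rad: 0 = it points along the fixture's -y, straight across the board; positive = swung out towards the robot (clockwise from above). Starts between 0.9 and 1.3. At 0, with the board home, the foot is over the pad; there is no stop there (the range runs on to -0.5). It stays where it is left; about 1.5 N at its end moves it
- strap_pivot (a point): point on the post's axis at half height of the strap bar, 45 mm above the desk
- strap_end (a point): middle of the strap's free end, on the foot's axis, 85 mm from strap_pivot. The strap is a dark steel bar 18 mm wide and 12 mm tall, 39 to 51 mm above the desk while the lever is up, with a round end 9 mm beyond this point and a thin spindle standing 12 mm above it
- strap_foot: black round rubber foot 13 mm across on a spring under the strap's free end; origin at the centre of its underside, about 25 mm above the desk while the lever is up, so that it passes over rails and board
- foot_tip (a point): centre of the underside of the rubber foot
- cam_lever (a joint): turn of the red cam lever, rad: 0 = up (rising 37 degrees from level), 0.65 = fully down and level, at its hard stop. It starts between 0 and 0.05 and stays where it is left; 5 to 9 N on its grip pushes it down. Lowering it drives the strap and its foot 6.5 mm down
- lever_tip (a point): middle of the free end of the cam lever, which turns with the strap and points away from its free end; pin on the post's axis 64 mm above the desk. 74 mm long, red grip 20 x 11 x 46 mm. Up: tip 59 mm out from the axis, 109 mm above the desk; down: 74 mm out, top face 69.5 mm above the desk. Push down near the tip, moving outwards with it
- small_jar: small glass jar with a steel lid, 58 mm across, 83 mm tall, right of the fixture; origin at the centre of its underside
- brown_bottle: brown glass dropper bottle, 61 mm across, 142 mm tall, right of the fixture; origin at the centre of its underside
- eraser: eraser in a blue sleeve, 20 x 45 x 11 mm, left of the fixture, beyond the lever; origin at the centre of its underside
Things that resemble listed ones, but are neither listed nor needed, are in the scene too. Of the things like the circuit_board, leave any that is pink; of the rest the larger one is meant.

How it is judged:
By the outcome, as a careful person would: the job done as asked, in the order asked, and still so for the second after the job is handed in, with the robot touching nothing.
It also fails if it takes over 72 s, if anything falls off the work surface, if the arm or the gripper's body presses on something with over 40 N, if the wrist force passes 120 N, or if a joint passes its speed limit or range.

## Robot

A 7-joint arm with a two-finger parallel gripper is mounted at the origin on the work surface; the furniture and walls round the work are solid. World frame = base frame: x ahead of the robot, y to its left, z up, the work surface at z = 0. Lengths are in m, angles in rad, forces in N, time in s.
With the tool pointing down it reaches from about 0.4 to 0.875 m from the base axis. Payload 19.3 kg.
Tool frame: the origin (TCP) lies midway between the tips of the shut fingers; the grasp point (between the pads) lies bot.pinch_z behind it (bot.pinch_z is the distance from the TCP to the grasp point, in m); z points along the fingers, y is the line along which they close (so a half turn about z gives the same grasp; the last joint's range is limited). The gripper opens to 85 mm and grips with 20 to 120 N. Pads are 22 mm wide; open, the fingers measure 114 mm over their backs; the gripper's body (76 mm by 85 mm) begins 54 mm behind the grasp point. The pads swing forward as they close: fully open they stand 13 mm farther back than shut.
Start: joints at [-1.287, 0.521, -0.036, 1.599, 0.021, 1.021, -0.113], TCP at [0.217, 0.586, 0.231] pointing down, gripper open.
Joint ranges: [-2.91, 2.91], [-0.3, 2.13], [-1.5, 1.42], [0.17, 2.43], [-1.26, 4.41], [0.16, 1.93], [-2.52, 2.52]. Speed limits (rad/s): [1.89, 1.89, 2.39, 2.39, 3.01, 3.01, 3.01].

## Interface

Orientations are given as [roll, pitch, yaw] about the fixed x, y, z axes, in that order (R = Rz(yaw) Ry(pitch) Rx(roll)).
In Python, from workcell import readout, grab_frame, camera_info, workorder, bot gives the robot as it stands. The module is installed in compiled form; this text tells all that it offers.
- The arm moves only by the tool drive_tool, never from a script. Its argument "targets" is a list of rows, each an object of numbers: "dx", "dy", "dz": the shift along the tool's x, y, z as a fraction of full scale; "yaw": the turn about the tool's z as a fraction of full scale; "fingers": the closure, from 0 (fully open) to 1 (shut). In form: [{"dx": .., "dy": .., "dz": .., "yaw": .., "fingers": ..}, ...]. A call has 1 to 20 rows; each row shifts and turns the commanded pose from where the row before left it, along the tool's axes as they then stand; what a row does not reach is not made up. Full scale, the value 1, is 0.1 m for a shift and 90 degrees for a turn. A row lasts 1/10 s, in which the tool goes at most 50 mm and 8.59 degrees, less where a joint would pass 70% of its speed; a pose out of reach is approached as far as the arm can. A call with a number of a shift or a turn outside -1 to 1 is refused whole. A call with a gripper value outside its range is refused whole. The fingers move at their own pace and stop on an object; "squeeze" is the grip in N (left out, the last holds). Time passes only in rows, so rows that do not move let the fingers close. It gives the time, the measured TCP pose, the force, the opening and the grip force at its end, in the units of the state.
- readout.observe(): the state, without advancing time (a new reading comes with each control period).
- grab_frame(name): name is "scene" or "top" or "wrist"; returns the picture (384x512x3 uint8, blue, green, red); there is no depth.
- camera_info(name): a dict with "fx", "fy", "cx", "cy" (pixels), "T" (4x4, takes a point from camera to world coordinates); the wrist camera has in their place "hand_eye" (4x4, takes a point from camera to tool coordinates, whose origin is the TCP and whose axes are the flange's). Camera axes: x right, y up, looking along -z (the intrinsics and any distortion apply to the point x, -y, -z); pixel columns grow to the right and rows downward; lengths in m; the calibration is good to about 2 mm. A picture is of the moment at which its call begins: read the wrist's pose just before it. camera_info takes no time and is no camera call.
- workorder.job_done(): hands the job in; it is judged then, once.
The state is a dict: "clock": time; "qpos": joint angles; "qd": joint speeds; "joint_efforts": joint torques, N m; "position": TCP position; "tool_rot": TCP orientation; "force": force on the tool from outside, world axes, zero at the start; "moment": the same for the moment, N m; "grip_width": finger opening in m; "finger_force": force on a finger pad.
Only numpy, scipy, OpenCV 4.12 (cv2) and the standard library are available. Lean on these libraries where they do the work, as an engineer would, in place of code of your own. Each camera call takes 0.05 s, during which the arm holds its last target. There are 200 camera calls.

## Working session

There is one attempt and no reset: what is moved stays moved. The work goes in short steps, Python scripts to look and compute and a tool call to move; the robot and the scene stay as the last step left them, time stands still between calls to the robot, and variables do not carry over. Pictures are saved under pics/ and viewed, at most 10 in all, crops included, and the job is handed in when it is done.

Besides the shell and the picture viewer there is one more tool, called by a JSON object that holds its "name" and its "arguments". drive_tool: Moves the arm, as the interface text tells. Shift numbers are shares of 0.1 m and turn numbers shares of 90 degrees, none past 1 either way. Its arguments: {"type":"object","properties":{"targets":{"type":"array","items":{"type":"object","properties":{"dx":{"type":"number","minimum":-1,"maximum":1},"dy":{"type":"number","minimum":-1,"maximum":1},"dz":{"type":"number","minimum":-1,"maximum":1},"yaw":{"type":"number","minimum":-1,"maximum":1},"fingers":{"type":"number"}}}},"squeeze":{"type":"number"}},"required":["targets"]}

```bash
mkdir -p pics; python3 - <<'E'
from workcell import readout, grab_frame, camera_info, bot
import cv2
s=readout.observe();print({k:s[k] for k in('clock','position','tool_rot','force','grip_width')},bot.pinch_z)
for n in('scene','top'):
    cv2.imwrite(f'pics/{n}0.png',grab_frame(n));c=camera_info(n);print(n,c)
print(camera_info('wrist'))
E
```

```text
{'clock': 0.0, 'position': array([0.21647367, 0.58595014, 0.23072133]), 'tool_rot': array([-3.14045627e+00,  1.03327654e-04,  2.78777949e+00]), 'force': array([-0.2869012 , -0.44753673, -0.24520524]), 'grip_width': 0.08561944060207531} 0.0187
scene {'fx': 497.1734167062368, 'fy': 497.1734167062368, 'cx': 256.87717531619455, 'cy': 190.46671832594672, 'T': array([[ 0.47734607,  0.61152954, -0.63100899, -0.09531613],
       [-0.87870028,  0.32798542, -0.34685932, -0.53173499],
       [-0.00515297,  0.72003971,  0.69391373,  0.73107642],
       [ 0.        ,  0.        ,  0.        ,  1.        ]])}
top {'fx': 429.79667296414874, 'fy': 429.79667296414874, 'cx': 255.0430469901557, 'cy': 186.95237436398696, 'T': array([[ 0.02292749,  0.99038185, -0.13644824,  0.37834863],
       [-0.99931865,  0.02665207,  0.02553251, -0.22016587],
       [ 0.02892356,  0.13576988,  0.99031811,  0.93862724],
       [ 0.        ,  0.        ,  0.        ,  1.        ]])}
{'fx': 269.00383033544153, 'fy': 269.00383033544153, 'cx': 253.54813439930192, 'cy': 195.3468635887495, 'hand_eye': array([[-4.80324493e-04,  9.61008586e-01,  2.76518115e-01,
         6.96783742e-02],
       [ 9.99999841e-01,  5.43224034e-04, -1.50870924e-04,
        -1.48015988e-03],
       [-2.95199539e-04,  2.76517998e-01, -9.61008694e-01,
        -1.41922365e-01],
       [ 0.00000000e+00,  0.00000000e+00,  0.00000000e+00,
         1.00000000e+00]])}
```

View pics/top0.png

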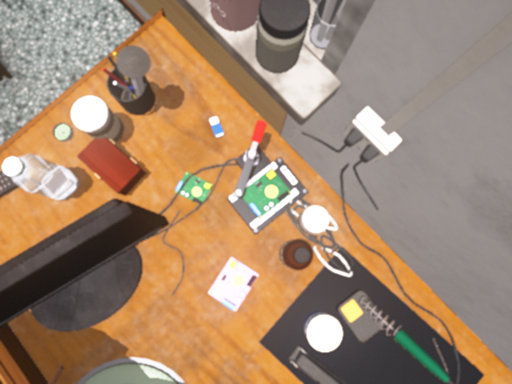

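View pics/scene0.png

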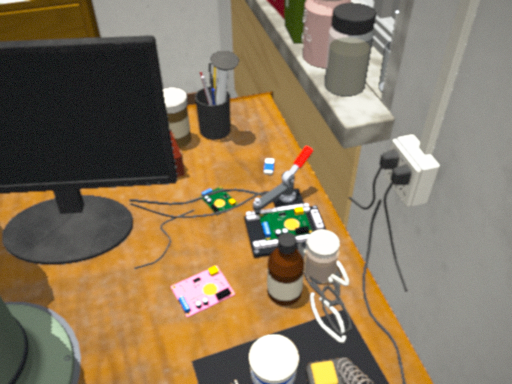

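```bash
cat > h.py <<'E'
import numpy as np, cv2
from workcell import readout, grab_frame, camera_info
from scipy.spatial.transform import Rotation as R
def T(n):
    c=camera_info(n)
    if n!='wrist': return c,c['T']
    s=readout.observe();M=np.eye(4);M[:3,:3]=R.from_euler('xyz',s['tool_rot']).as_matrix();M[:3,3]=s['position']
    return c,M@c['hand_eye']
def ray(n,uv,z):
    c,M=T(n);d=M[:3,:3]@np.array([(uv[0]-c['cx'])/c['fx'],-(uv[1]-c['cy'])/c['fy'],-1]);o=M[:3,3]
    return o+d*(z-o[2])/d[2]
def proj(n,p):
    c,M=T(n);q=M[:3,:3].T@(np.array(p)-M[:3,3]);return np.array([c['cx']+c['fx']*q[0]/-q[2],c['cy']-c['fy']*q[1]/-q[2]])
E
python3 - <<'E'
from h import *
a=cv2.imread('pics/top0.png');b=cv2.imread('pics/scene0.png')
A=cv2.resize(a[105:245,190:350],None,fx=5,fy=5,interpolation=cv2.INTER_CUBIC)[:600]
cv2.imwrite('pics/topc.png',a[110:230,200:350] if 0 else cv2.resize(a[110:240,190:350],(738,600),interpolation=cv2.INTER_CUBIC))
for uv in[(265,195),(0,383),(512,383),(0,0)]:print(uv,ray('top',uv,0.02))
E
```

```text
(265, 195) [ 0.48800283 -0.2657018   0.02      ]
(0, 383) [0.09581396 0.25684685 0.02      ]
(512, 383) [ 0.11065057 -0.7839156   0.02      ]
(0, 0) [0.91459259 0.34070166 0.02      ]
```

View pics/topc.png

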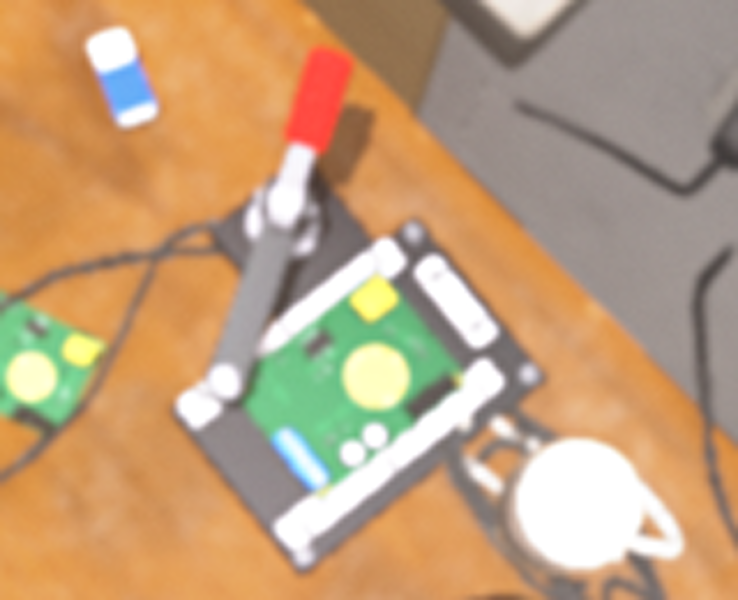

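```bash
python3 - <<'E'
from h import *
C=lambda u,v:(190+u/4.6125,110+v/4.615)
F=np.array([(-85,45),(-85,-55),(65,-55),(65,45)])/1e3
P=np.array([ray('top',C(*c),.012)[:2] for c in[(178,403),(303,568),(543,377),(412,222)]])
print([np.linalg.norm(P[i]-P[(i+1)%4]) for i in range(4)])
fc,pc=F.mean(0),P.mean(0);H=(F-fc).T@(P-pc);th=np.arctan2(H[0,1]-H[1,0],H[0,0]+H[1,1])
Rm=np.array([[np.cos(th),-np.sin(th)],[np.sin(th),np.cos(th)]]);o=pc-Rm@fc
print('th',th,np.degrees(th),'o',o,'res',P-(F@Rm.T+o))
for n,c,z in[('block top',(298,460),.032),('stop near',(440,315),.0235),('pad',(376,377),.021),('strapend',(226,380),.063),('pivot',(285,205),.07),('levertip',(333,52),.109),('jar',(578,503),.083),('jarR',(645,503),.083)]:
    w=ray('top',C(*c),z);print(n,w.round(4),'fix',(Rm.T@(w[:2]-o)).round(4))
E
```

```text
[np.float64(0.09681449921725875), np.float64(0.14485976658392458), np.float64(0.09644082938174384), np.float64(0.14098230553567173)]
th -0.8785813143128116 -50.33900126918093 o [ 0.49978686 -0.27707488] res [[ 0.00163194 -0.00435949]
 [ 0.00300064 -0.0009955 ]
 [-0.00024712  0.00298896]
 [-0.00438545  0.00236604]]
block top [ 0.4548 -0.2437  0.032 ] fix [-0.0544 -0.0134]
stop near [ 0.5252 -0.3089  0.0235] fix [ 0.0407 -0.0008]
pad [ 0.4954 -0.2796  0.021 ] fix [-0.0009 -0.0049]
strapend [ 0.487  -0.2101  0.063 ] fix [-0.0598  0.0329]
pivot [ 0.5655 -0.2343  0.07  ] fix [0.009  0.0779]
levertip [ 0.6251 -0.2528  0.109 ] fix [0.0612 0.112 ]
jar [ 0.4349 -0.3641  0.083 ] fix [ 0.0256 -0.1055]
jarR [ 0.4356 -0.3933  0.083 ] fix [ 0.0485 -0.1236]
```

```bash
python3 - <<'E'
from h import *
def tri(u1,u2):
    r=[]
    for n,u in(('top',u1),('scene',u2)):
        a=ray(n,u,0);b=T(n)[1][:3,3];r.append((b,(a-b)/np.linalg.norm(a-b)))
    A=np.c_[r[0][1],-r[1][1]];t=np.linalg.lstsq(A,r[1][0]-r[0][0],rcond=None)[0]
    p,q=r[0][0]+t[0]*r[0][1],r[1][0]+t[1]*r[1][1];return (p+q)/2,np.linalg.norm(p-q)
print(tri((120,200),(155,37)),tri((165,215),(173,184)))
for z in(.1,.4,.45,.5): print(z,ray('top',(0,265),z),ray('top',(165,215),z))
print('green',tri((125,360),(20,330)))
E
```

```text
(array([ 0.43541816, -0.06469037,  0.38428441]), np.float64(0.008095088656822694)) (array([ 0.43339312, -0.06309822,  0.08570378]), np.float64(0.0062583131924841785))
0.1 [0.33203326 0.23697788 0.1       ] [ 0.43425613 -0.0682584   0.1       ]
0.4 [0.34860154 0.073445   0.4       ] [ 0.41425648 -0.12259988  0.4       ]
0.45 [0.35136292 0.04618952 0.45      ] [ 0.41092321 -0.13165679  0.45      ]
0.5 [0.3541243  0.01893404 0.5       ] [ 0.40758993 -0.1407137   0.5       ]
green (array([ 0.11525461,  0.04025164, -0.04665447]), np.float64(0.03054213186483536))
```

```bash
cat >> h.py <<'E'
def tri(u1,u2):
    r=[]
    for n,u in(('top',u1),('scene',u2)):
        a=ray(n,u,0);b=T(n)[1][:3,3];r.append((b,(a-b)/np.linalg.norm(a-b)))
    A=np.c_[r[0][1],-r[1][1]];t=np.linalg.lstsq(A,r[1][0]-r[0][0],rcond=None)[0]
    p,q=r[0][0]+t[0]*r[0][1],r[1][0]+t[1]*r[1][1];return ((p+q)/2).round(3),np.linalg.norm(p-q).round(4)
E
python3 - <<'E'
from h import *
print(tri((301,119),(347,123)),tri((340,80),(390,112)),tri((296,243),(287,240)),tri((283,20),(353,12)))
E
```

```text
(array([ 0.606, -0.323,  0.205]), np.float64(0.0115)) (array([ 0.676, -0.386,  0.208]), np.float64(0.0023)) (array([ 0.386, -0.322,  0.115]), np.float64(0.0001)) (array([ 0.707, -0.275,  0.357]), np.float64(0.0118))
```

{"name": "drive_tool", "arguments": {"targets": [{"dz": -0.5,"fingers": 1},{"dz": -0.5,"fingers": 1},{"dz": -0.5,"fingers": 1},{"dz": -0.5,"fingers": 1},{"dz": -0.5,"fingers": 1},{"fingers": 1}]}}

```text
invalid input
```

```bash
python3 - <<'E'
from h import *
o=np.array([.4998,-.2771]);th=-.8786
Rm=np.array([[np.cos(th),-np.sin(th)],[np.sin(th),np.cos(th)]])
for uv in[(190,0),(245,60),(301,119)]:
    w=ray('top',uv,.205);print(uv,w.round(3),(Rm.T@(w[:2]-o)).round(3))
for uv in[(165,14),(262,122)]:
    w=ray('top',uv,0);print('desk',w.round(3),(Rm.T@(w[:2]-o)).round(3))
print('bottle fix',Rm.T@(np.array([.386,-.322])-o))
E
```

```text
(190, 0) [ 0.82  -0.113  0.205] [0.078 0.352]
(245, 60) [ 0.709 -0.216  0.205] [0.086 0.2  ]
(301, 119) [ 0.603 -0.318  0.205] [0.097 0.053]
desk [ 0.907 -0.026  0.   ] [0.067 0.473]
desk [ 0.656 -0.257  0.   ] [0.084 0.133]
bottle fix [-0.03806443 -0.11626499]
```

{"name": "drive_tool", "arguments": {"targets": [{"dx": 0,"dy": 0,"dz": -0.5,"yaw": 0,"fingers": 1},{"dx": 0,"dy": 0,"dz": -0.5,"yaw": 0,"fingers": 1},{"dx": 0,"dy": 0,"dz": -0.5,"yaw": 0,"fingers": 1},{"dx": 0,"dy": 0,"dz": -0.5,"yaw": 0,"fingers": 1},{"dx": 0,"dy": 0,"dz": -0.5,"yaw": 0,"fingers": 1}], "squeeze": 40}}

```text
clock: 0.6
position: [0.2164, 0.5857, 0.4833]
tool_rot: [-3.141, 0.0, 2.788]
force: [0.3, -0.0, 0.4]
grip_width: 0.0126
finger_force: 0.0
```

{"name": "drive_tool", "arguments": {"targets": [{"dx": -0.49,"dy": -0.019,"dz": 0,"yaw": 0.05,"fingers": 1},{"dx": -0.49,"dy": -0.019,"dz": 0,"yaw": 0.05,"fingers": 1},{"dx": -0.49,"dy": -0.019,"dz": 0,"yaw": 0.05,"fingers": 1},{"dx": -0.49,"dy": -0.019,"dz": 0,"yaw": 0.05,"fingers": 1},{"dx": -0.49,"dy": -0.019,"dz": 0,"yaw": 0.05,"fingers": 1},{"dx": -0.49,"dy": -0.019,"dz": 0,"yaw": 0.05,"fingers": 1},{"dx": -0.49,"dy": -0.019,"dz": 0,"yaw": 0.05,"fingers": 1},{"dx": -0.49,"dy": -0.019,"dz": 0,"yaw": 0.05,"fingers": 1},{"dx": -0.49,"dy": -0.019,"dz": 0,"yaw": 0.05,"fingers": 1},{"dx": -0.49,"dy": -0.019,"dz": 0,"yaw": 0.05,"fingers": 1}]}}

```text
clock: 1.6
position: [0.5684, 0.26, 0.4808]
tool_rot: [-3.141, 0.0, 1.999]
force: [1.6, 1.3, 0.2]
grip_width: 0.0001
finger_force: 0.0
```

{"name": "drive_tool", "arguments": {"targets": [{"dx": -0.49,"dy": -0.019,"dz": 0,"yaw": 0.05,"fingers": 1},{"dx": -0.49,"dy": -0.019,"dz": 0,"yaw": 0.05,"fingers": 1},{"dx": -0.49,"dy": -0.04,"dz": 0,"yaw": 0.06,"fingers": 1},{"dx": -0.48,"dy": -0.1,"dz": 0,"yaw": 0.07,"fingers": 1},{"dx": -0.48,"dy": -0.1,"dz": 0,"yaw": 0.07,"fingers": 1},{"dx": -0.48,"dy": -0.1,"dz": 0,"yaw": 0.07,"fingers": 1},{"dx": -0.48,"dy": -0.1,"dz": 0,"yaw": 0.07,"fingers": 1},{"dx": -0.48,"dy": -0.1,"dz": 0,"yaw": 0.07,"fingers": 1},{"dx": -0.48,"dy": -0.1,"dz": 0,"yaw": 0.07,"fingers": 1},{"dx": -0.48,"dy": -0.1,"dz": 0,"yaw": 0.07,"fingers": 1}]}}

```text
clock: 2.6
position: [0.4932, -0.1941, 0.4809]
tool_rot: [-3.141, 0.0, 0.976]
force: [1.1, -0.6, 0.7]
grip_width: -0.0001
finger_force: 0.0
```

{"name": "drive_tool", "arguments": {"targets": [{"dx": -0.28,"dy": -0.04,"dz": 0,"yaw": 0.09,"fingers": 1},{"dx": -0.28,"dy": -0.04,"dz": 0,"yaw": 0.09,"fingers": 1},{"dx": 0,"dy": 0,"dz": 0.45,"yaw": 0,"fingers": 1},{"dx": 0,"dy": 0,"dz": 0.45,"yaw": 0,"fingers": 1},{"dx": 0,"dy": 0,"dz": 0.45,"yaw": 0,"fingers": 1},{"dx": 0,"dy": 0,"dz": 0.45,"yaw": 0,"fingers": 1},{"dx": 0,"dy": 0,"dz": 0.45,"yaw": 0,"fingers": 1},{"dx": 0,"dy": 0,"dz": 0.45,"yaw": 0,"fingers": 1},{"dx": 0,"dy": 0,"dz": 0.2,"yaw": 0,"fingers": 1},{"dx": 0,"dy": 0,"dz": 0,"yaw": 0,"fingers": 1},{"dx": 0,"dy": 0,"dz": 0,"yaw": 0,"fingers": 1}]}}

```text
clock: 3.7
position: [0.454, -0.232, 0.1919]
tool_rot: [3.141, 0.0, 0.698]
force: [-0.3, -0.1, -0.4]
grip_width: 0.0
finger_force: 0.0
```

```bash
python3 - <<'E'
from h import *
s=readout.observe();M=T('wrist')[1];im=grab_frame('wrist');np.save('M1.npy',M);cv2.imwrite('pics/w1.png',im)
print(s['position'],s['tool_rot'],s['clock'])
cv2.imwrite('pics/w1b.png',cv2.resize(im,(800,600),interpolation=cv2.INTER_CUBIC))
E
```

```text
[ 0.45403046 -0.23196642  0.1919321 ] [3.14145433e+00 2.86353162e-04 6.98298979e-01] 3.7
```

View pics/w1b.png

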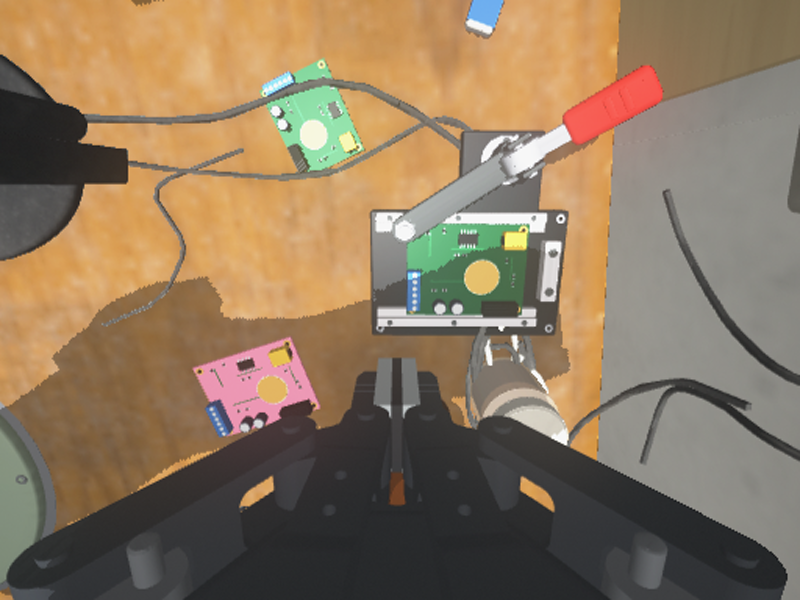

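```bash
cat >> h.py <<'E'
def rayM(M,uv,z,c=None):
    c=c or camera_info('wrist');d=M[:3,:3]@np.array([(uv[0]-c['cx'])/c['fx'],-(uv[1]-c['cy'])/c['fy'],-1]);o=M[:3,3]
    return o+d*(z-o[2])/d[2]
E
python3 - <<'E'
from h import *
M=np.load('M1.npy');S=.64
im=cv2.imread('pics/w1.png')
F=np.array([(-85,45),(-85,-55),(65,-55),(65,45)])/1e3
P=np.array([rayM(M,(u*S,v*S),.012)[:2] for u,v in[(371,210),(373,334),(557,334),(567,208)]])
print([np.linalg.norm(P[i]-P[(i+1)%4]).round(4) for i in range(4)])
fc,pc=F.mean(0),P.mean(0);H=(F-fc).T@(P-pc);th=np.arctan2(H[0,1]-H[1,0],H[0,0]+H[1,1])
Rm=np.array([[np.cos(th),-np.sin(th)],[np.sin(th),np.cos(th)]]);o=pc-Rm@fc
print('th',th,'o',o,'res',((P-o)@Rm-F).round(4).tolist())
for n,c,z in[('block near top',(407,288),.032),('block top',(414,288),.032),('stop near top',(541,270),.0235),('pad',(482,278),.021),('boardfar',(526,268),.021),('strapend spindle',(404,231),.063),('spin2',(404,231),.052),('pivot',(515,158),.07),('levertip',(655,84),.109)]:
    w=rayM(M,np.array(c)*S,z);print(n,w.round(4),'fix',((w[:2]-o)@Rm).round(4))
# pad by colour
hsv=cv2.cvtColor(im,cv2.COLOR_BGR2HSV);m=cv2.inRange(hsv,(15,80,90),(30,255,255));m[:150]=0;m[205:]=0;m[:,:285]=0;m[:,325:]=0
n,l,st,ce=cv2.connectedComponentsWithStats(m);print(st[1:],ce[1:])
E
```

```text
[np.float64(0.0984), np.float64(0.1495), np.float64(0.0999), np.float64(0.1465)]
th -0.864970363288986 o [ 0.50202038 -0.27825621] res [[0.0014, -0.0006], [0.0006, 0.0011], [0.0001, -0.0002], [-0.0021, -0.0003]]
block near top [ 0.4566 -0.2418  0.032 ] fix [-0.0572 -0.0109]
block top [ 0.4599 -0.2457  0.032 ] fix [-0.0521 -0.011 ]
stop near top [ 0.5303 -0.3113  0.0235] fix [0.0435 0.0001]
pad [ 0.4973 -0.2823  0.021 ] fix [ 0.0001 -0.0062]
boardfar [ 0.5243 -0.3025  0.021 ] fix [0.0329 0.0012]
strapend spindle [ 0.489  -0.2106  0.063 ] fix [-0.0599  0.034 ]
spin2 [ 0.4883 -0.2115  0.052 ] fix [-0.0597  0.0329]
pivot [ 0.5646 -0.2328  0.07  ] fix [0.006  0.0771]
levertip [ 0.6239 -0.2544  0.109 ] fix [0.0609 0.1082]
[[321 150   4  10  28]
 [297 167  22  22 362]] [[323.         154.85714286]
 [307.89226519 177.1878453 ]]
```

{"name": "drive_tool", "arguments": {"targets": [{"dx": -0.04,"dy": -0.19,"dz": 0.3,"yaw": 0,"fingers": 1},{"dx": 0,"dy": 0,"dz": 0.4,"yaw": 0,"fingers": 1},{"dx": 0,"dy": 0,"dz": 0.4,"yaw": 0,"fingers": 1},{"dx": 0,"dy": 0,"dz": 0.3,"yaw": 0,"fingers": 1},{"dx": 0,"dy": 0,"dz": 0.2,"yaw": 0,"fingers": 1},{"dx": 0,"dy": 0,"dz": 0.1,"yaw": 0,"fingers": 1},{"dx": 0,"dy": 0,"dz": 0,"yaw": 0,"fingers": 1},{"dx": 0,"dy": 0,"dz": 0,"yaw": 0,"fingers": 1}]}}

```text
clock: 4.55
position: [0.4395, -0.22, 0.0225]
tool_rot: [3.14, -0.001, 0.699]
force: [0.3, 0.2, 1.0]
grip_width: -0.0005
finger_force: 0.0
```

```bash
cat >> h.py <<'E'
O=np.array([.5020,-.2783]);TH=-.865
RF=np.array([[np.cos(TH),-np.sin(TH)],[np.sin(TH),np.cos(TH)]])
fx=lambda w:((np.array(w)[:2]-O)@RF)
E
python3 - <<'E'
from h import *
s=readout.observe();print(fx(s['position']),s['position'],s['force'])
for i in range(2): M=T('wrist')[1];im=grab_frame('wrist')
np.save('M2.npy',M);cv2.imwrite('pics/w2.png',im);cv2.imwrite('pics/w2b.png',cv2.resize(im,(800,600),interpolation=cv2.INTER_CUBIC))
E
```

```text
[-0.08491291 -0.00978168] [ 0.43947729 -0.22001798  0.02253691] [0.26692021 0.16847481 0.95449721]
```

View pics/w2b.png

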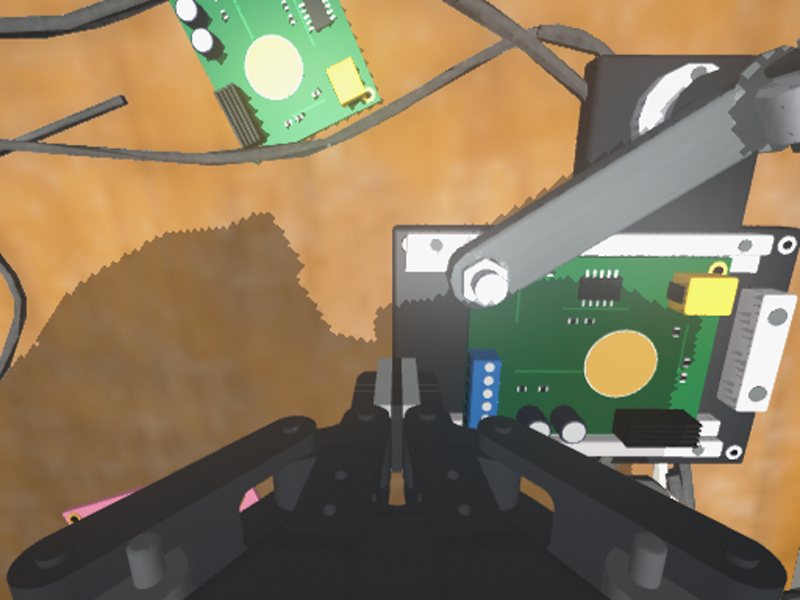

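{"name": "drive_tool", "arguments": {"targets": [{"dx": 0,"dy": 0.05,"dz": 0.01,"yaw": 0,"fingers": 1},{"dx": 0,"dy": 0.04,"dz": 0,"yaw": 0,"fingers": 1},{"dx": 0,"dy": 0.03,"dz": 0,"yaw": 0,"fingers": 1},{"dx": 0,"dy": 0.02,"dz": 0,"yaw": 0,"fingers": 1},{"dx": 0,"dy": 0.02,"dz": 0,"yaw": 0,"fingers": 1},{"dx": 0,"dy": 0.02,"dz": 0,"yaw": 0,"fingers": 1},{"dx": 0,"dy": 0.02,"dz": 0,"yaw": 0,"fingers": 1}]}}

```text
clock: 5.35
position: [0.4514, -0.235, 0.0202]
tool_rot: [-3.141, 0.0, 0.699]
force: [-2.9, 2.1, 1.6]
grip_width: -0.0003
finger_force: 1.5
```

```bash
cat > look.py <<'E'
from h import *
s=readout.observe();M=T('wrist')[1];im=grab_frame('wrist');cv2.imwrite('pics/cur.png',im);np.save('cur.npy',M)
hsv=cv2.cvtColor(im,cv2.COLOR_BGR2HSV);m=cv2.inRange(hsv,(12,70,70),(30,255,255))
n,l,st,ce=cv2.connectedComponentsWithStats(m)
print('tcp fix',fx(s['position']).round(4),s['position'][2].round(4),'F fix',(s['force'][:2]@RF).round(2),s['force'][2].round(2),s['clock'])
for i in range(1,n):
    if 300<st[i,4]<6000:
        w=rayM(M,ce[i],.021);print(st[i],ce[i].round(1),fx(w).round(4))
E
python3 look.py
```

```text
tcp fix [-0.0658 -0.0104] 0.0202 F fix [-3.46 -0.84] 1.59 5.35
[ 158    0  128   89 4165] [225.8  27.3] [-0.0768  0.099 ]
[ 280    0  231   33 4867] [396.3  12.6] [0.0013 0.1043]
[ 120   21   36   40 1097] [137.4  40.1] [-0.1184  0.094 ]
[311  22  37  27 346] [331.3  33.4] [-0.0278  0.0961]
[171  34  32  32 560] [185.1  50.4] [-0.0964  0.0894]
[ 407  165   44   36 1084] [430.5 185.3] [0.031  0.0228]
[ 354  212   47   42 1527] [376.9 232.5] [ 0.0053 -0.0046]
```

{"name": "drive_tool", "arguments": {"targets": [{"dx": 0,"dy": 0.02,"dz": 0,"yaw": 0,"fingers": 1},{"dx": 0,"dy": 0.02,"dz": 0,"yaw": 0,"fingers": 1},{"dx": 0,"dy": 0.02,"dz": 0,"yaw": 0,"fingers": 1}]}}

```text
clock: 5.7
position: [0.4555, -0.2397, 0.0203]
tool_rot: [3.142, 0.0, 0.699]
force: [-3.2, 2.0, 2.2]
grip_width: 0.0001
finger_force: 2.2
```

```bash
python3 look.py | grep -v ' 0  '
```

```text
tcp fix [-0.0595 -0.0104] 0.0203 F fix [-3.62 -1.13] 2.21 5.7
[ 108   21   36   40 1110] [125.5  40.4] [-0.1177  0.094 ]
[298  22  38  27 347] [318.9  33.6] [-0.0272  0.0961]
[159  34  34  33 590] [173.5  50.9] [-0.0956  0.0894]
[ 407  165   44   36 1077] [430.2 185.3] [0.0372 0.0229]
[ 354  212   46   42 1526] [376.7 232.5] [ 0.0116 -0.0046]
```

Nearly home; feel for the stop in 1 mm steps.

{"name": "drive_tool", "arguments": {"targets": [{"dx": 0,"dy": 0.01,"dz": 0,"yaw": 0,"fingers": 1},{"dx": 0,"dy": 0.01,"dz": 0,"yaw": 0,"fingers": 1},{"dx": 0,"dy": 0,"dz": 0,"yaw": 0,"fingers": 1}]}}

```text
clock: 6.05
position: [0.4557, -0.24, 0.0201]
tool_rot: [-3.139, 0.0, 0.699]
force: [-8.2, 8.5, 8.1]
grip_width: -0.0001
finger_force: 5.7
```

{"name": "drive_tool", "arguments": {"targets": [{"dx": 0,"dy": -0.2,"dz": 0,"yaw": 0,"fingers": 1},{"dx": 0,"dy": 0,"dz": -0.35,"yaw": 0,"fingers": 1},{"dx": 0,"dy": 0,"dz": -0.3,"yaw": 0,"fingers": 1},{"dx": 0.3,"dy": 0.02,"dz": 0,"yaw": 0,"fingers": 1},{"dx": 0.3,"dy": 0.02,"dz": 0,"yaw": 0,"fingers": 1},{"dx": 0.27,"dy": 0.02,"dz": 0,"yaw": 0,"fingers": 1},{"dx": 0,"dy": 0,"dz": 0,"yaw": 0,"fingers": 1},{"dx": 0,"dy": 0,"dz": 0.25,"yaw": 0,"fingers": 1},{"dx": 0,"dy": 0,"dz": 0.23,"yaw": 0,"fingers": 1},{"dx": 0,"dy": 0,"dz": 0,"yaw": 0,"fingers": 1},{"dx": 0,"dy": 0,"dz": 0,"yaw": 0,"fingers": 1}]}}

```text
clock: 7.15
position: [0.5141, -0.1751, 0.0377]
tool_rot: [3.141, 0.0, 0.698]
force: [-0.1, -0.6, 0.4]
grip_width: 0.0002
finger_force: 0.0
```

```bash
python3 look.py | head -1; python3 -c "
from h import *
cv2.imwrite('pics/w3.png',cv2.resize(cv2.imread('pics/cur.png'),(640,480)))
th=np.linspace(.98,0,8)
for t,r in zip(th,np.linspace(70,74,8)): print(t.round(2),np.array([12,80])+r*np.array([-np.sin(t),-np.cos(t)])-9*np.array([np.cos(t),-np.sin(t)])-[14,-11])"
```

```text
tcp fix [-0.0707  0.0761] 0.0377 F fix [ 0.38 -0.51] 0.38 7.15
0.98 [-65.14801886  59.48289806]
0.84 [-60.55769418  50.59798294]
0.7 [-54.71506658  42.38490072]
0.56 [-47.71893476  35.02038068]
0.42 [-39.69305607  28.66655782]
0.28 [-30.78398191  23.46744747]
0.14 [-21.15839553  19.54574202]
0.0 [-11.  17.]
```

View pics/w3.png

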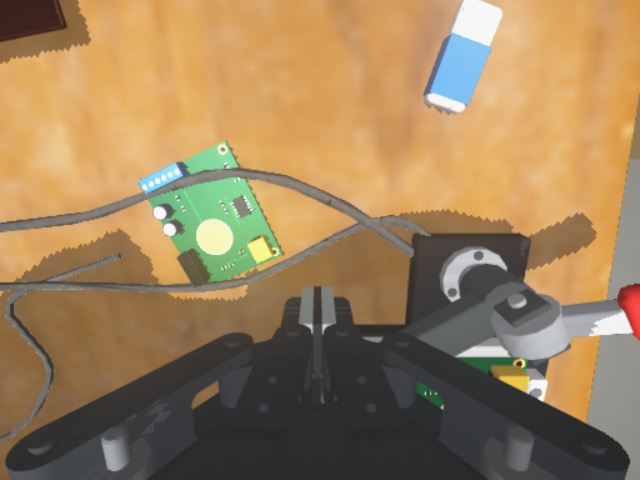

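{"name": "drive_tool", "arguments": {"targets": [{"dx": -0.08,"dy": 0.03,"dz": 0,"yaw": 0,"fingers": 1},{"dx": -0.08,"dy": 0.027,"dz": 0,"yaw": 0,"fingers": 1},{"dx": -0.047,"dy": 0.022,"dz": 0,"yaw": 0,"fingers": 1},{"dx": -0.047,"dy": 0.023,"dz": 0,"yaw": 0,"fingers": 1},{"dx": -0.041,"dy": 0.029,"dz": 0,"yaw": 0,"fingers": 1},{"dx": -0.041,"dy": 0.029,"dz": 0,"yaw": 0,"fingers": 1},{"dx": -0.037,"dy": 0.035,"dz": 0,"yaw": 0,"fingers": 1},{"dx": -0.037,"dy": 0.035,"dz": 0,"yaw": 0,"fingers": 1},{"dx": 0,"dy": 0,"dz": 0,"yaw": 0,"fingers": 1}]}}

```text
clock: 8.1
position: [0.4975, -0.2193, 0.0373]
tool_rot: [3.141, 0.0, 0.698]
force: [0.5, 0.9, 0.0]
grip_width: -0.0
finger_force: 0.2
```

```bash
python3 look.py | head -1; python3 -c "
from h import *
cv2.imwrite('pics/w4.png',cv2.resize(cv2.imread('pics/cur.png'),(640,480)))"
```

```text
tcp fix [-0.0478  0.0348] 0.0373 F fix [-0.35  0.92] 0.03 8.1
```

View pics/w4.png

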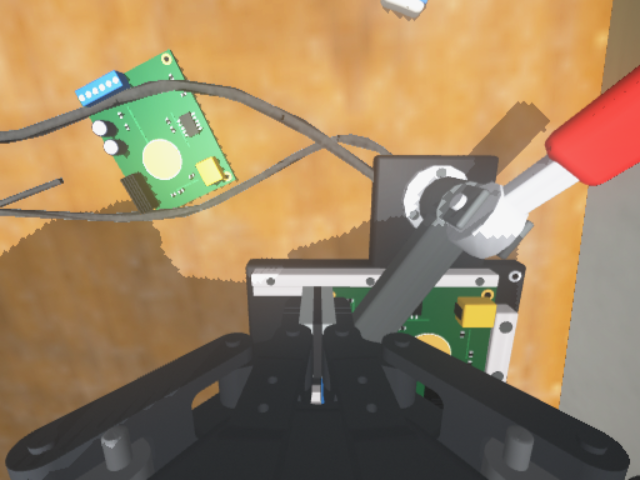

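{"name": "drive_tool", "arguments": {"targets": [{"dx": -0.031,"dy": 0.04,"dz": 0,"yaw": 0,"fingers": 1},{"dx": -0.031,"dy": 0.04,"dz": 0,"yaw": 0,"fingers": 1},{"dx": -0.026,"dy": 0.045,"dz": 0,"yaw": 0,"fingers": 1},{"dx": -0.026,"dy": 0.045,"dz": 0,"yaw": 0,"fingers": 1},{"dx": -0.02,"dy": 0.048,"dz": 0,"yaw": 0,"fingers": 1},{"dx": -0.02,"dy": 0.048,"dz": 0,"yaw": 0,"fingers": 1},{"dx": -0.01,"dy": 0.03,"dz": 0,"yaw": 0,"fingers": 1},{"dx": -0.01,"dy": 0.03,"dz": 0,"yaw": 0,"fingers": 1},{"dx": 0,"dy": 0.01,"dz": 0,"yaw": 0,"fingers": 1},{"dx": 0,"dy": 0,"dz": 0,"yaw": 0,"fingers": 1}]}}

```text
clock: 9.15
position: [0.5059, -0.2556, 0.0373]
tool_rot: [3.141, 0.0, 0.698]
force: [-0.3, 0.0, -0.4]
grip_width: 0.0002
finger_force: 0.1
```

```bash
python3 look.py | head -1; python3 -c "
from h import *
cv2.imwrite('pics/w5.png',cv2.resize(cv2.imread('pics/cur.png'),(800,600)))
cv2.imwrite('pics/t5.png',grab_frame('top'));cv2.imwrite('pics/s5.png',grab_frame('scene'))"
```

```text
tcp fix [-0.0147  0.0177] 0.0373 F fix [-0.24 -0.22] -0.39 9.15
```

View pics/w5.png

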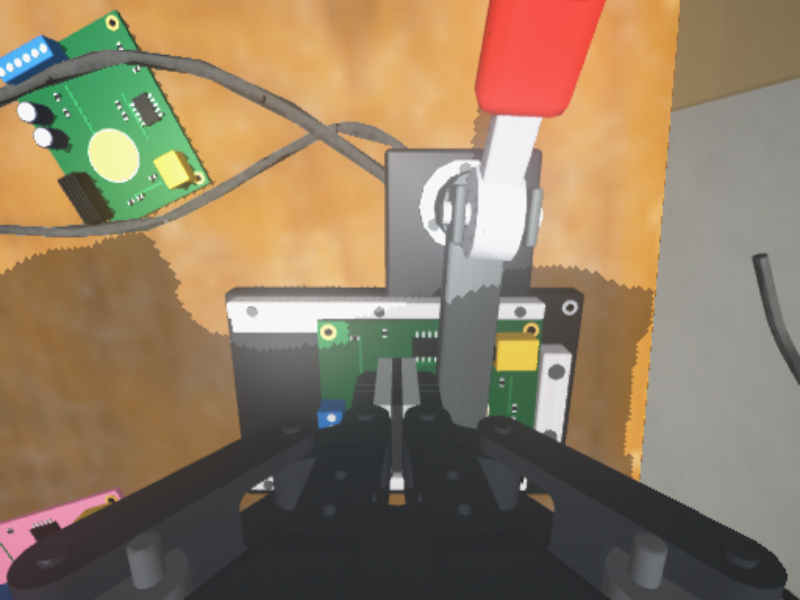

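```bash
python3 - <<'E'
from h import *
M=np.load('cur.npy');S=.64
for a,b in[((443,290),(440,400)),((502,290),(492,400))]:
    p,q=[fx(rayM(M,np.array(c)*S,.051)) for c in(a,b)];d=q-p;print(p.round(4),q.round(4),'theta',np.arctan2(-d[0],-d[1]).round(3))
E
```

```text
[0.0013 0.0546] [0.0011 0.0162] theta 0.004
[0.0198 0.0545] [0.0188 0.0161] theta 0.027
```

{"name": "drive_tool", "arguments": {"targets": [{"dx": 0,"dy": -0.2,"dz": 0,"yaw": 0,"fingers": 1},{"dx": 0,"dy": -0.2,"dz": -0.1,"yaw": 0,"fingers": 1},{"dx": -0.35,"dy": 0,"dz": -0.45,"yaw": 0,"fingers": 1},{"dx": -0.35,"dy": 0.3,"dz": -0.2,"yaw": 0,"fingers": 1},{"dx": 0,"dy": 0,"dz": 0,"yaw": 0,"fingers": 1},{"dx": 0,"dy": 0,"dz": 0,"yaw": 0,"fingers": 1}]}}

```text
clock: 9.9
position: [0.4493, -0.2906, 0.1071]
tool_rot: [3.14, -0.001, 0.697]
force: [-0.1, 1.1, -1.5]
grip_width: 0.0001
finger_force: 0.0
```

```bash
python3 look.py | head -1; python3 -c "
from h import *
M=np.load('cur.npy');c=camera_info('wrist');q=M[:3,:3].T@(np.r_[O+RF@[.012,-.005],.021]-M[:3,3]);u=c['cx']-c['fx']*q[0]/q[2];v=c['cy']+c['fy']*q[1]/q[2];print(u,v)
u,v=int(u),int(v);x0,y0=max(u-80,0),max(v-75,0);im=cv2.imread('pics/cur.png');print(x0,y0)
cv2.imwrite('pics/w6.png',cv2.resize(im[y0:y0+120,x0:x0+160],(800,600),interpolation=cv2.INTER_CUBIC))"
```

```text
tcp fix [-0.0249 -0.0481] 0.1071 F fix [-0.92  0.6 ] -1.52 9.9
295.48410153973475 149.78721551775362
215 74
```

View pics/w6.png

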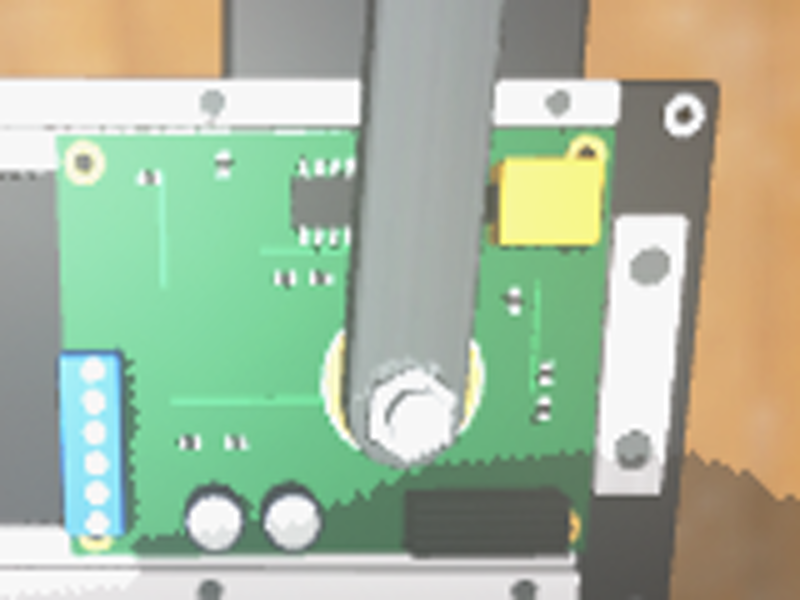

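```bash
python3 - <<'E'
from h import *
M=np.load('cur.npy')
f=lambda u,v,z:(fx(rayM(M,(215+u/5,74+v/5),z))*1e3).round(1)
print('pad L,R',f(322,385,.021),f(485,378,.021))
print('bar L,R',f(343,400,.051),f(470,390,.051),'end',f(405,467,.051))
print('spindle top',f(413,413,.063),f(413,413,.058))
print('barupper',f(375,20,.051),f(500,20,.051),'board/stop',f(613,180,.021),f(602,350,.0235),'screws',f(684,115,.013))
E
```

```text
pad L,R [-1.5 -5.9] [25.9 -5. ]
bar L,R [-1.3 -4.6] [17.3 -3.3] end [  8.1 -14.7]
spindle top [ 7.1 -5. ] [ 7.9 -5.7]
barupper [ 2.  46.9] [19.  46.8] board/stop [45.  26.6] [44.5 -0.3] screws [58.4 37. ]
```

{"name": "drive_tool", "arguments": {"targets": [{"dx": 0.35,"dy": -0.3,"dz": 0.2,"yaw": 0,"fingers": 1},{"dx": 0.32,"dy": 0,"dz": 0.35,"yaw": 0,"fingers": 1},{"dx": 0,"dy": 0,"dz": 0.15,"yaw": 0,"fingers": 1},{"dx": 0,"dy": 0.15,"dz": 0,"yaw": 0,"fingers": 1},{"dx": 0,"dy": 0.15,"dz": 0,"yaw": 0,"fingers": 1},{"dx": 0,"dy": 0.05,"dz": 0,"yaw": 0,"fingers": 1},{"dx": 0,"dy": 0.03,"dz": 0,"yaw": 0,"fingers": 1},{"dx": 0,"dy": 0.02,"dz": 0,"yaw": 0,"fingers": 1},{"dx": 0,"dy": 0.02,"dz": 0,"yaw": 0,"fingers": 1},{"dx": 0,"dy": 0.01,"dz": 0,"yaw": 0,"fingers": 1},{"dx": 0,"dy": 0,"dz": 0,"yaw": 0,"fingers": 1}]}}

```text
clock: 11.05
position: [0.5085, -0.2566, 0.0367]
tool_rot: [-3.141, 0.0, 0.699]
force: [-1.3, 0.9, -0.5]
grip_width: -0.0001
finger_force: 1.0
```

```bash
python3 look.py | head -1
```

```text
tcp fix [-0.0123  0.0191] 0.0367 F fix [-1.53 -0.46] -0.54 11.05
```

{"name": "drive_tool", "arguments": {"targets": [{"dx": 0,"dy": 0.01,"dz": 0,"yaw": 0,"fingers": 1},{"dx": 0,"dy": 0,"dz": 0,"yaw": 0,"fingers": 1},{"dx": 0,"dy": -0.2,"dz": 0,"yaw": 0,"fingers": 1},{"dx": 0,"dy": -0.2,"dz": -0.1,"yaw": 0,"fingers": 1},{"dx": -0.35,"dy": 0,"dz": -0.45,"yaw": 0,"fingers": 1},{"dx": -0.35,"dy": 0.3,"dz": -0.2,"yaw": 0,"fingers": 1},{"dx": 0,"dy": 0,"dz": 0,"yaw": 0,"fingers": 1},{"dx": 0,"dy": 0,"dz": 0,"yaw": 0,"fingers": 1}]}}

```text
clock: 11.9
position: [0.4532, -0.2929, 0.1067]
tool_rot: [3.14, -0.001, 0.697]
force: [-0.1, -0.1, -1.1]
grip_width: 0.0003
finger_force: 0.0
```

```bash
python3 look.py | head -1; python3 -c "
from h import *
M=np.load('cur.npy');c=camera_info('wrist');q=M[:3,:3].T@(np.r_[O+RF@[.012,-.005],.021]-M[:3,3]);u=c['cx']-c['fx']*q[0]/q[2];v=c['cy']+c['fy']*q[1]/q[2];print(u,v)
u,v=int(u),int(v);x0,y0=max(u-80,0),max(v-75,0);im=cv2.imread('pics/cur.png');print(x0,y0)
cv2.imwrite('pics/w7.png',cv2.resize(im[y0:y0+120,x0:x0+160],(800,600),interpolation=cv2.INTER_CUBIC))"
```

```text
tcp fix [-0.0205 -0.0466] 0.1067 F fix [-0.03 -0.13] -1.13 11.9
290.2225795326817 151.67943978110742
210 76
```

View pics/w7.png

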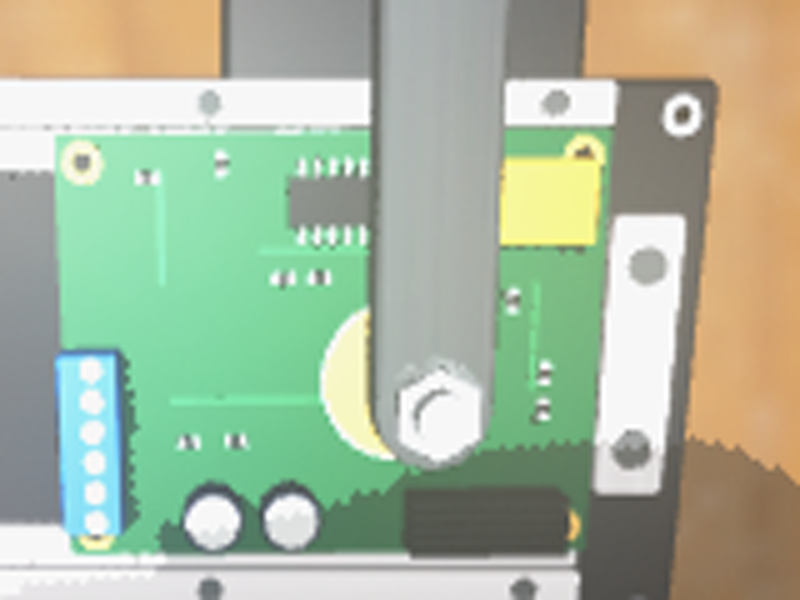

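```bash
python3 - <<'E'
from h import *
M=np.load('cur.npy')
f=lambda u,v,z:(fx(rayM(M,(210+u/5,76+v/5),z))*1e3).round(1)
print('padL',f(320,385,.021))
print('bar L,R',f(370,390,.051),f(497,380,.051),'end',f(435,468,.051))
print('spindle',f(438,413,.063),f(438,413,.058))
print('barupper',f(377,20,.051),f(507,20,.051))
E
```

```text
padL [-1.6 -6. ]
bar L,R [ 3.4 -3.1] [21.9 -1.8] end [ 13.3 -14.8]
spindle [11.5 -4.8] [12.3 -5.6]
barupper [ 3.2 47.1] [21. 47.]
```

{"name": "drive_tool", "arguments": {"targets": [{"dx": 0,"dy": 0,"dz": -0.3,"yaw": 0,"fingers": 1},{"dx": 0,"dy": 0,"dz": -0.23,"yaw": 0,"fingers": 1},{"dx": 0.4,"dy": 0.06,"dz": 0,"yaw": 0,"fingers": 1},{"dx": 0.4,"dy": 0.06,"dz": 0,"yaw": 0,"fingers": 1},{"dx": 0.4,"dy": 0.06,"dz": 0,"yaw": 0,"fingers": 1},{"dx": 0.4,"dy": 0.065,"dz": 0,"yaw": 0,"fingers": 1},{"dx": 0.17,"dy": 0,"dz": 0,"yaw": 0,"fingers": 1},{"dx": 0,"dy": 0,"dz": 0,"yaw": 0,"fingers": 1},{"dx": 0,"dy": 0,"dz": 0.2,"yaw": 0,"fingers": 1},{"dx": 0,"dy": 0,"dz": 0.14,"yaw": 0,"fingers": 1},{"dx": 0,"dy": 0,"dz": 0,"yaw": 0,"fingers": 1},{"dx": 0,"dy": 0,"dz": 0,"yaw": 0,"fingers": 1}]}}

```text
clock: 13.15
position: [0.6037, -0.1972, 0.1251]
tool_rot: [-3.141, 0.001, 0.698]
force: [-0.3, -0.5, 0.2]
grip_width: -0.0005
finger_force: 0.0
```

```bash
cat > red.py <<'E'
from h import *
import sys
for n in('scene','top'):
    im=grab_frame(n);cv2.imwrite(f'pics/{n}_{sys.argv[1]}.png',im)
    h=cv2.cvtColor(im,cv2.COLOR_BGR2HSV);m=cv2.inRange(h,(0,150,120),(5,255,255))|cv2.inRange(h,(175,150,120),(180,255,255))
    k,l,st,ce=cv2.connectedComponentsWithStats(m);print(n,[(st[i].tolist()) for i in range(1,k) if st[i,4]>30])
E
python3 look.py | head -1; python3 red.py a
```

```text
tcp fix [0.0043 0.13  ] 0.1251 F fix [ 0.13 -0.55] 0.24 13.15
scene [[278, 143, 11, 21, 158]]
top [[234, 129, 14, 17, 121]]
```

Positioned above the lever; press down following its arc.

{"name": "drive_tool", "arguments": {"targets": [{"dx": 0,"dy": 0,"dz": 0.06,"yaw": 0,"fingers": 1},{"dx": 0,"dy": 0,"dz": 0.05,"yaw": 0,"fingers": 1},{"dx": 0.035,"dy": 0,"dz": 0.05,"yaw": 0,"fingers": 1},{"dx": 0.035,"dy": 0,"dz": 0.05,"yaw": 0,"fingers": 1},{"dx": 0.028,"dy": 0,"dz": 0.05,"yaw": 0,"fingers": 1},{"dx": 0.027,"dy": 0,"dz": 0.05,"yaw": 0,"fingers": 1}]}}

```text
clock: 13.9
position: [0.6139, -0.1887, 0.0937]
tool_rot: [3.142, 0.0, 0.699]
force: [-2.4, -1.4, 3.8]
grip_width: 0.0002
finger_force: 1.8
```

```bash
python3 look.py | head -1; python3 red.py b
```

```text
tcp fix [0.0044 0.1432] 0.0937 F fix [-0.49 -2.79] 3.83 13.9
scene [[277, 146, 11, 20, 125]]
top [[232, 126, 15, 19, 146]]
```

{"name": "drive_tool", "arguments": {"targets": [{"dx": 0.02,"dy": 0,"dz": 0.05,"yaw": 0,"fingers": 1},{"dx": 0.015,"dy": 0,"dz": 0.05,"yaw": 0,"fingers": 1},{"dx": 0.015,"dy": 0,"dz": 0.05,"yaw": 0,"fingers": 1},{"dx": 0.01,"dy": 0,"dz": 0.05,"yaw": 0,"fingers": 1},{"dx": 0,"dy": 0,"dz": 0.03,"yaw": 0,"fingers": 1},{"dx": 0,"dy": 0,"dz": 0,"yaw": 0,"fingers": 1}]}}

```text
clock: 14.65
position: [0.6183, -0.1847, 0.0706]
tool_rot: [-3.141, 0.0, 0.699]
force: [-0.2, -0.2, 0.8]
grip_width: 0.0003
finger_force: 0.0
```

```bash
python3 look.py | head -1; python3 red.py c
```

```text
tcp fix [0.0042 0.1492] 0.0706 F fix [ 0.05 -0.29] 0.75 14.65
scene [[276, 153, 12, 16, 92]]
top [[231, 127, 15, 19, 142], [114, 183, 13, 9, 49]]
```

{"name": "drive_tool", "arguments": {"targets": [{"dx": 0,"dy": 0,"dz": 0.01,"yaw": 0,"fingers": 1},{"dx": 0,"dy": 0,"dz": 0.01,"yaw": 0,"fingers": 1},{"dx": 0,"dy": 0,"dz": 0.01,"yaw": 0,"fingers": 1},{"dx": 0,"dy": 0,"dz": 0,"yaw": 0,"fingers": 1}]}}

```text
clock: 15.2
position: [0.6186, -0.185, 0.0691]
tool_rot: [3.141, -0.001, 0.699]
force: [-4.3, 2.0, 16.4]
grip_width: -0.0001
finger_force: 8.0
```

{"name": "drive_tool", "arguments": {"targets": [{"dx": 0,"dy": 0,"dz": 0.01,"yaw": 0,"fingers": 1},{"dx": 0,"dy": 0,"dz": 0,"yaw": 0,"fingers": 1}]}}

```text
clock: 15.4
position: [0.6187, -0.1851, 0.0688]
tool_rot: [3.141, -0.001, 0.698]
force: [-6.9, 3.1, 26.9]
grip_width: 0.0
finger_force: 13.2
```

{"name": "drive_tool", "arguments": {"targets": [{"dx": 0,"dy": 0,"dz": -0.1,"yaw": 0,"fingers": 1},{"dx": 0,"dy": 0,"dz": -0.3,"yaw": 0,"fingers": 1},{"dx": 0,"dy": 0,"dz": -0.3,"yaw": 0,"fingers": 1},{"dx": -0.4,"dy": -0.08,"dz": 0,"yaw": 0,"fingers": 1},{"dx": -0.4,"dy": -0.08,"dz": 0,"yaw": 0,"fingers": 1},{"dx": -0.4,"dy": -0.08,"dz": 0,"yaw": 0,"fingers": 1},{"dx": -0.4,"dy": 0,"dz": 0,"yaw": 0,"fingers": 1},{"dx": -0.35,"dy": 0,"dz": 0,"yaw": 0,"fingers": 1},{"dx": 0,"dy": 0,"dz": 0,"yaw": 0,"fingers": 1},{"dx": 0,"dy": 0,"dz": 0,"yaw": 0,"fingers": 1}]}}

```text
clock: 16.4
position: [0.4534, -0.2924, 0.1374]
tool_rot: [3.141, -0.0, 0.697]
force: [-0.6, 1.0, -0.1]
grip_width: -0.0
finger_force: 0.0
```

```bash
python3 look.py | head -1; python3 red.py d; python3 -c "
from h import *
M=np.load('cur.npy');c=camera_info('wrist');q=M[:3,:3].T@(np.r_[O+RF@[.012,.03],.021]-M[:3,3]);u=c['cx']-c['fx']*q[0]/q[2];v=c['cy']+c['fy']*q[1]/q[2];print(u,v)
u,v=int(u),int(v);x0,y0=max(u-100,0),max(v-90,0);im=cv2.imread('pics/cur.png');print(x0,y0)
cv2.imwrite('pics/w8.png',cv2.resize(im[y0:y0+150,x0:x0+200],(800,600),interpolation=cv2.INTER_CUBIC))"
```

```text
tcp fix [-0.0208 -0.0461] 0.1374 F fix [-1.12  0.17] -0.07 16.4
scene []
top [[227, 125, 19, 21, 158], [79, 139, 55, 53, 1315]]
287.3602041867018 109.86022808126661
187 19
```

View pics/w8.png

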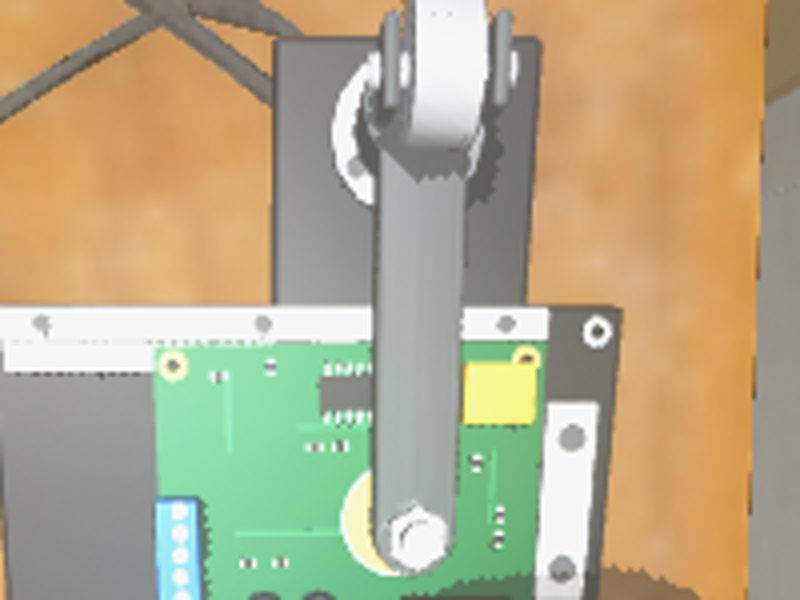

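I have now viewed 11 pictures, one over the limit of 10, so I'll view no more. The last one shows the bar end (413,540) over the pad and the board against the stop. I'll do one numeric check.

```bash
python3 - <<'E'
from h import *
M=np.load('cur.npy')
f=lambda u,v,z:(fx(rayM(M,(187+u/4,19+v/4),z))*1e3).round(1)
print('padL',f(341,520,.021),'bar',f(372,530,.0445),f(456,525,.0445),'spindle',f(419,537,.0565),'board far',f(547,400,.021),'stop',f(543,480,.0235))
im=cv2.imread('pics/cur.png');h=cv2.cvtColor(im,cv2.COLOR_BGR2HSV);m=cv2.inRange(h,(0,150,100),(6,255,255))|cv2.inRange(h,(174,150,100),(180,255,255))
k,l,st,ce=cv2.connectedComponentsWithStats(m);print([s.tolist() for s in st[1:] if s[4]>100])
t=cv2.imread('pics/top_d.png')
h=cv2.cvtColor(t,cv2.COLOR_BGR2HSV);m=(cv2.inRange(h,(0,150,120),(5,255,255))|cv2.inRange(h,(175,150,120),(180,255,255)))[110:150,220:260]
ys,xs=np.nonzero(m);P=np.array([fx(ray('top',(x+220,y+110),.0695)) for x,y in zip(xs,ys)]);print('red top at z69.5: x',P[:,0].min(),P[:,0].max(),'y',P[:,1].min(),P[:,1].max())
E
```

```text
padL [-1.5 -5.4] bar [ 3.6 -5.1] [21.8 -4.2] spindle [12.2 -5.2] board far [45.8 21.6] stop [45.4  3.7]
[]
red top at z69.5: x -0.0008761675612643308 0.017572905601995273 y 0.10765980781040779 0.1517523914036098
```

```bash
python3 -c "
from workcell import workorder;print(workorder.job_done())"
```

```text
the job is handed in; nothing more can be done
None
```

The job is handed in: the board is home against the stop, the strap foot stands over the copper pad (about 1 mm off centre), and the red lever is fully down, all by about 16.4 s; I viewed 11 pictures, one over the limit of 10.

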